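# Fetch the specimen pot from behind the stain bottles

## Task

Three stain bottles (red, blue, green) hem in the white-capped amber specimen pot on the grey reagent station: first, leaving the pot where it is, move all three bottles to the yellow side tray and stand them there together. Then set the pot upright on the white ring in the middle of the black cold plate, and finally put every bottle back upright on the very circle it came from. Let nothing fall over and leave the two tissue cassettes (pink, orange) where they lie.

Things in the scene. Friction and masses are not known exactly. Their poses are not given: they have to be found in the camera images.
- red_centre (a point): Stain bottle, red all over with a white paper label band: round, 44 mm in diameter up to 66 mm, shoulder to 75 mm, then a red cap 30 mm in diameter; 95 mm tall in all, about 0.12 kg. It starts upright on one of the station's outer white circles. The point is the bottle's centre, 47.5 mm above its foot; z is its upright axis.
- blue_centre (a point): Stain bottle, blue all over with a white paper label band: round, 44 mm in diameter up to 66 mm, shoulder to 75 mm, then a blue cap 30 mm in diameter; 95 mm tall in all, about 0.12 kg. It starts upright on one of the station's outer white circles. The point is the bottle's centre, 47.5 mm above its foot; z is its upright axis.
- green_centre (a point): Stain bottle, green all over with a white paper label band: round, 44 mm in diameter up to 66 mm, shoulder to 75 mm, then a green cap 30 mm in diameter; 95 mm tall in all, about 0.12 kg. It starts upright on one of the station's outer white circles. The point is the bottle's centre, 47.5 mm above its foot; z is its upright axis.
- pot_centre (a point): Specimen pot: amber, round, 44 mm in diameter, with a white cap 46 mm in diameter (its top 12 mm); 45 mm tall, about 0.08 kg. It starts on the station's inner white circle with the three taller bottles about 11 mm from it in front, left and right, and the station's back fence behind it. The point is the pot's centre, 22.5 mm above its foot; z is its upright axis.
- station: Grey station, fixed, 208 mm square: floor 4 mm thick, rim 9 mm high, fence 40 mm high along the back (+x). Origin: centre of its underside on the table; x to the back, y to the left. Four white circles, 53 mm across: the pot's at (20, 0) mm, the bottles' at (-36, 0) in front, (20, 56) left and (20, -56) right. Which bottle stands on which varies, within 3 mm of its middle.
- side_tray: Yellow side tray, fixed: 260 mm long (its x) by 104 mm wide (its y), floor 4 mm thick, rim walls 4 mm thick and 12 mm high over the table. Origin: centre of its underside on the table. Empty at the start; it and the cold plate lie on opposite sides of the station, and which is on which side varies.
- ring (a point): White ring, 60 mm outside and 51 mm inside diameter, printed in the middle of the round black cold plate (170 mm in diameter, top 35 mm above the table, fixed). The point is the ring's centre on the plate's top face; x and y lie in the face. The orange cassette lies on the plate about 57 mm from the centre, near the point's +x direction.
- pink_cassette: Tissue cassette, pink with a white wax block on it: 40 x 28 mm, 13 mm tall, lying on the station's floor in its front left corner. Origin: centre of its underside. To be left alone.
- orange_cassette: Tissue cassette, orange with a white wax block on it: 40 x 28 mm, 13 mm tall, lying on the black cold plate beside the ring. Origin: centre of its underside. To be left alone.
Not all that is in view belongs to the job. Of the things that look like the part that bears blue_centre, the smallest one is meant.

How it is judged:
By the outcome, as a careful person would: the job done as asked, in the order asked, and still so for the second after the job is handed in, with the robot touching nothing.
It also fails if it takes over 141 s, if anything falls off the work surface, if the arm or the gripper's body presses on something with over 40 N, if the wrist force passes 120 N, or if a joint passes its speed limit or range.

## Robot

A 6-joint arm with a two-finger parallel gripper is mounted at the origin on the work surface. World frame = base frame: x ahead of the robot, y to its left, z up, the work surface at z = 0. Lengths are in mm, angles in rad, forces in N, time in s.
With the tool pointing down it reaches from about 300 to 875 mm from the base axis. Payload 4.2 kg.
Tool frame: the origin (TCP) lies on the centre line of the jaws, within the pads' length; the fingertips stand 11 mm ahead of it and the grasp point (between the pads) lies 8 mm behind it; z points along the fingers, y is the line along which they close (so a half turn about z gives the same grasp; the last joint's range is limited). The gripper opens to 85 mm and grips with 20 to 120 N. Pads are 22 mm wide; open, the fingers measure 114 mm over their backs; the gripper's body (76 mm by 85 mm) begins 54 mm behind the grasp point. The pads swing forward as they close: fully open they stand 13 mm farther back than shut.
Start: joints at [1.329, 0.32, 1.565, -0, 1.257, -0.02], TCP at [126.493, 560.93, 218.838] pointing down, gripper open.
Joint ranges: [-3.11, 3.11], [-0.84, 2.01], [0.21, 2.61], [-1.34, 4.49], [0.05, 2.63], [-2.56, 2.56]. Speed limits (rad/s): [2.57, 2.57, 3.14, 3.14, 3.14, 3.14].

## Interface

Orientations are given as a rotation vector (axis times angle).
In Python, from rig import state, read_camera, sign_off gives the robot as it stands. The module is installed in compiled form; this text tells all that it offers.
- The arm moves only by the shell command python3 -m inch 'ROWS' [FORCE]. ROWS is JSON, one flat list of numbers, 5 for each row, row after row: the shift along the world's x, y, z in cm, then the turn about the world's z in rad, then the opening, from 0 (shut) to 1 (fully open). In form: [x, y, z, turn, claw, x, y, z, turn, claw, ...]. A call has 1 to 10 rows; each row shifts and turns the commanded pose from where the row before left it; what a row does not reach is not made up. A row lasts 1/12 s, in which the tool goes at most 41.7 mm and 7.16 degrees, less where a joint would pass 70% of its speed; a pose out of reach is approached as far as the arm can. A call is refused whole if a number of a shift passes 4.17 or a number of a turn 0.125, either way. A call with a gripper value outside its range is refused whole. The fingers move at their own pace and stop on an object; FORCE is the grip in N (left out, the last holds). Time passes only in rows, so rows that do not move let the fingers close. It gives the time, the measured TCP pose, the force, the opening and the grip force at its end, in the units of the state.
- state(): the state, without advancing time (a new reading comes with each control period).
- read_camera(name): name is "scene" or "top"; returns a dict with "image" (384x512x3 uint8, blue, green, red), "mtx" (3x3 intrinsics, pixels), "extrinsics" (4x4, takes a point from world to camera coordinates). Camera axes: x right, y down, z forward; pixel columns grow to the right and rows downward; lengths in mm; the calibration is good to about 2 mm. A picture is of the moment at which its call begins. There is no depth.
- sign_off(): hands the job in; it is judged then, once.
The state is a dict: "time_s": time; "qpos": joint angles; "qvel": joint speeds; "joint_torque": joint torques, N m; "position": TCP position; "tcp_rot": TCP orientation; "contact_force": force on the tool from outside, world axes, zero at the start; "moment": the same for the moment, N m; "opening": opening from 0.0 (shut) to 1.0 (fully open); "grasp_force": force on a finger pad.
Only numpy, scipy, OpenCV 4.12 (cv2) and the standard library are available. Lean on these libraries where they do the work, as an engineer would, in place of code of your own. Each camera call takes 0.05 s, during which the arm holds its last target. There are 200 camera calls.

## Working session

There is one attempt and no reset: what is moved stays moved. The work goes in short steps, Python scripts to look and compute and a shell command to move; the robot and the scene stay as the last step left them, time stands still between calls to the robot, and variables do not carry over. Pictures are saved under pics/ and viewed, at most 14 in all, crops included, and the job is handed in when it is done.

```bash
mkdir -p pics; cat > h.py <<'E'
import numpy as np, cv2
from rig import state, read_camera
def snap(n,f):
    c=read_camera(n); cv2.imwrite('pics/'+f,c['image']); return c
def back(c,u,v,z):
    K=np.array(c['mtx']);T=np.array(c['extrinsics'])
    d=T[:3,:3].T@np.linalg.solve(K,[u,v,1]); o=-T[:3,:3].T@T[:3,3]
    return (o+d*(z-o[2])/d[2])[:2].round(1)
def proj(c,p):
    K=np.array(c['mtx']);T=np.array(c['extrinsics'])
    q=K@(T[:3,:3]@np.array(p,float)+T[:3,3]); return (q[:2]/q[2]).round(1)
E
python3 - <<'E'
from h import *
a=snap('top','t0.png');b=snap('scene','s0.png')
for c in(a,b):
    T=c['extrinsics'];print(np.array(c['mtx']).round(1).tolist(),(-T[:3,:3].T@T[:3,3]).round(0),T[:3,:3].round(2).tolist())
s=state();print(s['position'],s['tcp_rot'],s['opening'],s['time_s'])
E
```

```text
[[362.2, 0.0, 262.9], [0.0, 362.2, 188.5], [0.0, 0.0, 1.0]] [554.  20. 802.] [[0.01, -1.0, 0.03], [-1.0, -0.01, -0.03], [0.03, -0.03, -1.0]]
[[411.9, 0.0, 255.2], [0.0, 411.9, 196.4], [0.0, 0.0, 1.0]] [ 887. -524.  855.] [[0.85, 0.52, 0.02], [0.43, -0.68, -0.6], [-0.3, 0.52, -0.8]]
[126.38153946 560.47716218 218.05528956] [-3.47718238e-01 -3.12207730e+00  2.51541795e-03] 0.997061710140198 0.1
```

View pics/t0.png

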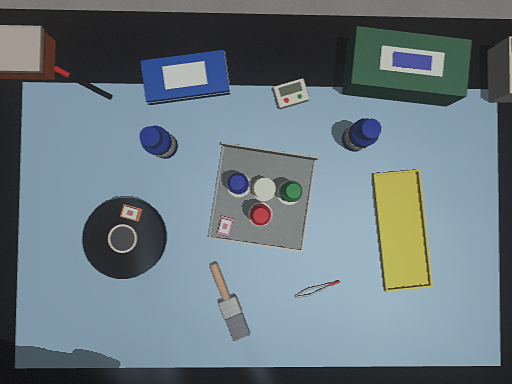

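View pics/s0.png

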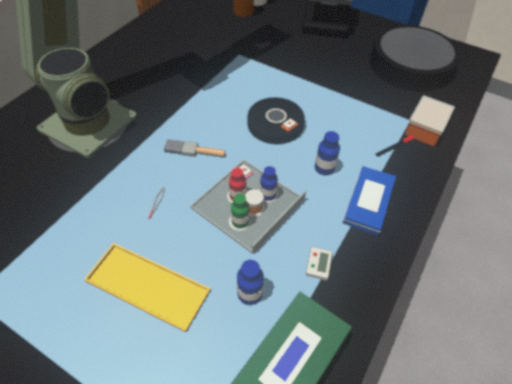

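The top view shows the station in the middle (blue (238,183), white pot (263,188), green (290,190), red (261,215)). The cold plate is on the left (122,238) and the tray on the right (402,230). The two big blue bottles are decoys.

```bash
python3 - <<'E'
import cv2
i=cv2.imread('pics/t0.png')
cv2.imwrite('pics/t0c.png',cv2.resize(i[135:255,200:325],None,fx=5,fy=5,interpolation=cv2.INTER_CUBIC)[:600])
E
```

```text
(no output)
```

View pics/t0c.png

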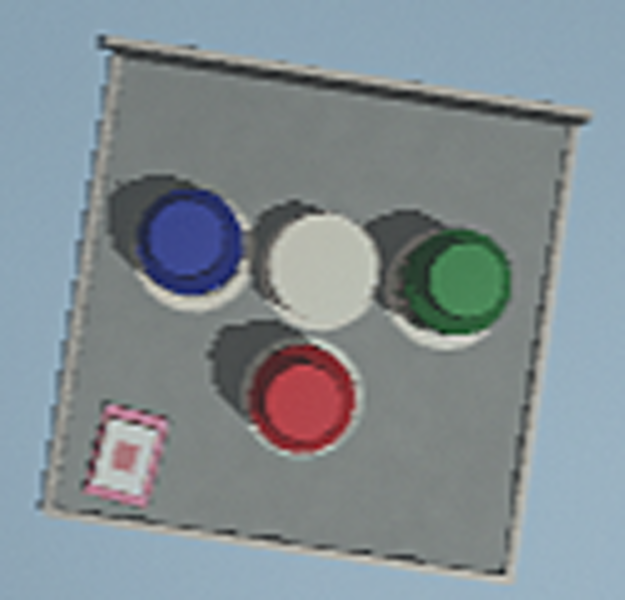

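```bash
python3 - <<'E'
from h import *
from scipy.optimize import least_squares
c=read_camera('top')
f=lambda x,y:((x+.5)/5-.5+200,(y+.5)/5-.5+135)
for n,p,z in(('blue',(183,242),99),('green',(467,280),99),('red',(302,402),99),('pot',(325,271),49)):print(n,back(c,*f(*p),z))
co=[((42,508),(-104,104,9)),((510,579),(-104,-104,9)),((101,38),(104,104,40)),((590,118),(104,-104,40))]
def pt(s,q):
    C,S=np.cos(s[2]),np.sin(s[2]);return [s[0]+C*q[0]-S*q[1],s[1]+S*q[0]+C*q[1],q[2]]
r=least_squares(lambda s:np.concatenate([proj(c,pt(s,q))-f(*p) for p,q in co]),[500,0,-.1],diff_step=1e-2)
print('station',r.x,r.fun.round(1))
for n,q in(('pot',(20,0,4)),('front',(-36,0,4)),('left',(20,56,4)),('right',(20,-56,4))):print(n,np.round(pt(r.x,q),1))
for p in((373,173),(418,169),(431,285),(386,290)):print('tray',back(c,*p,12))
im=c['image']; g=im[190:285,75:175].astype(int)
m=((g.min(2)>110)&(np.ptp(g,axis=2)<40)).astype(np.uint8)
yy,xx=np.nonzero(m);k=(np.hypot(xx+75-122.5,yy+190-238.5)<18);print(k.sum())
e=cv2.fitEllipse(np.stack([xx[k],yy[k]],1).astype(np.float32));print(e)
print('ring',back(c,e[0][0]+75,e[0][1]+190,35))
g=im[200:222,115:148].astype(int); m=(g[...,2]-g[...,0]>40);yy,xx=np.nonzero(m);print('orange',back(c,xx.mean()+115,yy.mean()+200,40))
g=im[212:240,212:240].astype(int); m=(g[...,2]-g[...,1]>30);yy,xx=np.nonzero(m);print('pink',back(c,xx.mean()+212,yy.mean()+212,12))
g=im[160:300,360:440].astype(int); m=((g[...,2]-g[...,0]>60)).astype(np.uint8)
print(cv2.minAreaRect(cv2.findNonZero(m)))
E
```

```text
blue [586.1  53.4]
green [572.1 -57.1]
red [524.4   6.8]
pot [576.7  -3.3]
station [ 5.58715669e+02  0.00000000e+00 -1.45273697e-01] [ 0.   1.4  0.7  1.4  1.7 -1.   1.1 -1.8]
pot [578.5  -2.9   4. ]
front [523.1   5.2   4. ]
left [586.6  52.5   4. ]
right [570.4 -58.3   4. ]
tray [ 614.4 -243.2]
tray [ 624.1 -343.6]
tray [ 369.5 -370.7]
tray [ 358.6 -271.1]
204
((46.9661979675293, 48.18594741821289), (26.572635650634766, 27.024282455444336), 61.53829574584961)
ring [471.8 293.7]
orange [525.3 273.5]
pink [497.9  80.9]
((42.3638916015625, 69.86607360839844), (118.52561950683594, 46.862083435058594), 83.82982635498047)
```

```bash
python3 -m inch '[2.2,-3.08,0,0.0075,1,2.2,-3.08,0,0.0075,1,2.2,-3.08,0,0.0075,1,2.2,-3.08,0,0.0075,1,2.2,-3.08,0,0.0075,1,2.2,-3.08,0,0.0075,1,2.2,-3.08,0,0.0075,1,2.2,-3.08,0,0.0075,1,2.2,-3.08,0,0.0075,1,2.2,-3.08,0,0.0075,1]' 40
python3 -m inch '[2.2,-3.08,0,0,1,2.2,-3.08,0,0,1,2.2,-3.08,0,0,1,2.2,-3.08,0,0,1,2.2,-3.08,0,0,1,2.2,-3.08,0,0,1,2.2,-3.08,-2,0,1,2.2,-3.08,-2,0,1,0,0,0,0,1,0,0,0,0,1]'
python3 - <<'E'
from h import *
from scipy.optimize import least_squares
c=snap('scene','s1.png');t=read_camera('top')
f=lambda x,y:((x+.5)/5-.5+200,(y+.5)/5-.5+135)
co=[((42,508),(-104,104,9)),((510,579),(-104,-104,9)),((101,38),(104,104,40)),((590,118),(104,-104,40))]
def pt(s,q):
    C,S=np.cos(s[2]),np.sin(s[2]);return [s[0]+C*q[0]-S*q[1],s[1]+S*q[0]+C*q[1],q[2]]
r=least_squares(lambda s:np.concatenate([proj(t,pt(s,q))-f(*p) for p,q in co]),[500,10,-.1],diff_step=1e-2)
print('station',r.x,r.fun.round(1))
for n,q in(('pot',(20,0,4)),('front',(-36,0,4)),('left',(20,56,4)),('right',(20,-56,4))):print(n,np.round(pt(r.x,q),1))
s=state();p=s['position'];print(p,s['qpos'])
print('expected px of bottles', [proj(c,q) for q in((586,53.4,99),(572,-57,99),(524.4,6.8,99),(576.7,-3.3,49))])
E
```

```text
time_s: 0.98
position: [347.0, 251.2, 218.8]
tcp_rot: [0.229, 3.133, 0.0]
contact_force: [0.6, 1.0, -0.4]
opening: 1.0
grasp_force: 0.0
time_s: 1.82
position: [520.9, 6.9, 178.2]
tcp_rot: [-0.235, -3.129, -0.0]
contact_force: [-0.8, 0.5, 0.6]
opening: 0.999
grasp_force: 0.0
station [ 5.58682359e+02  1.70502748e+00 -1.41610276e-01] [-0.7  1.6  0.1  1.3  0.7 -0.8  0.2 -2. ]
pot [578.5  -1.1   4. ]
front [523.    6.8   4. ]
left [586.4  54.3   4. ]
right [570.6 -56.6   4. ]
[520.89943197   8.69236069 180.00595218] [-5.77257761e-03  2.64403996e-01  1.74724286e+00  6.65425123e-04
  1.13053257e+00 -1.42998338e+00]
expected px of bottles [array([267.9, 169.6]), array([238.2, 198.1]), array([236. , 171.7]), array([252.1, 196.3])]
```

```bash
python3 -m inch '[0.2,0,-2.5,0,1,0,0,-2.5,0,1,0,0,-2.5,0,1,0,0,-2.5,0,1,0,0,-1.5,0,1,0,0,-1,0,1,0,0,-0.6,0,1,0,0,0,0,1,0,0,0,0,0.7,0,0,0,0,0.6]' 30
python3 -m inch '[0,0,0,0,0.5,0,0,0,0,0.4,0,0,0,0,0.3,0,0,0,0,0.3,0,0,0,0,0.3,0,0,0,0,0.3]' 40
python3 - <<'E'
from h import *
c=read_camera('scene');cv2.imwrite('pics/s2.png',cv2.resize(c['image'][100:280,130:350],None,fx=3,fy=3))
E
```

```text
time_s: 2.75
position: [524.2, 8.4, 50.2]
tcp_rot: [0.23, 3.131, 0.0]
contact_force: [0.5, 0.6, 0.1]
opening: 0.75
grasp_force: 0.0
time_s: 3.25
position: [524.3, 8.1, 50.3]
tcp_rot: [0.231, 3.13, 0.001]
contact_force: [-1.0, 0.3, 5.4]
opening: 0.487
grasp_force: 39.8
```

View pics/s2.png

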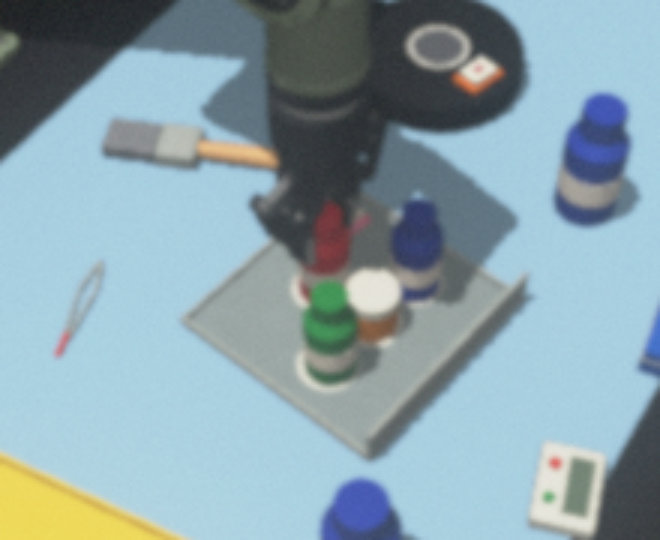

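```bash
python3 -m inch '[0,0,1,0,0.3,0,0,2.5,0,0.3,0,0,2.5,0,0.3,0,0,2.5,0,0.3,0,0,2.5,0,0.3,0,0,2,0,0.3]' 
python3 -m inch '[-0.6,-1.6,0,0,0.3,-1.1,-3.2,0,0,0.3,-1.2,-3.5,0,0,0.3,-1.2,-3.5,0,0,0.3,-1.2,-3.5,0,0,0.3,-1.2,-3.5,0,0,0.3,-1.2,-3.5,0,0,0.3,-1.2,-3.5,0,0,0.3,-1.1,-3.2,0,0,0.3,-1.1,-3.2,0,0,0.3]'
python3 -m inch '[0,0,0,0,0.3,0,0,0,0,0.3,0,0,-2.5,0,0.3,0,0,-2.5,0,0.3,0,0,-2.5,0,0.3,0,0,-2.5,0,0.3]'
python3 - <<'E'
from h import *
s=state();print(s['position'],s['opening'],s['grasp_force'])
c=read_camera('scene');cv2.imwrite('pics/s3.png',cv2.resize(c['image'][150:384,50:310],None,fx=2.5,fy=2.5))
E
```

```text
time_s: 3.8
position: [523.6, 8.1, 181.6]
tcp_rot: [0.231, 3.131, 0.0]
contact_force: [-0.4, 0.9, -1.7]
opening: 0.488
grasp_force: 40.9
time_s: 4.63
position: [411.2, -315.4, 179.7]
tcp_rot: [0.231, 3.133, -0.0]
contact_force: [0.0, 0.1, -1.8]
opening: 0.484
grasp_force: 40.9
time_s: 5.13
position: [412.7, -312.6, 78.6]
tcp_rot: [0.228, 3.132, 0.0]
contact_force: [-0.1, -0.2, -1.3]
opening: 0.488
grasp_force: 41.0
[ 412.73072004 -312.56538805   78.55352288] 0.4881177141672789 41.01949953321309
```

View pics/s3.png

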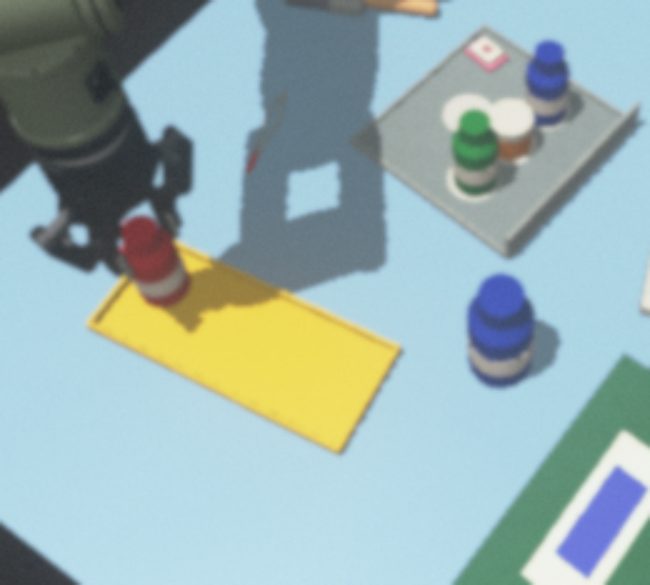

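```bash
python3 -m inch '[0,0,-1.5,0,0.3,0,0,-0.8,0,0.3,0,0,-0.7,0,0.3,0,0,0,0,0.3,0,0,0,0,0.6,0,0,0,0,0.75,0,0,0,0,0.8,0,0,0,0,0.8]' 
python3 -m inch '[0,0,1.5,0,0.8,0,0,2.5,0,0.8,0,0,2.5,0,0.8,0,0,2.5,0,0.8,0,0,2.5,0,1,0,0,1.5,0,1]'
python3 -m inch '[1.34,2.84,0,-0.121,1,1.34,2.84,0,-0.121,1,1.34,2.84,0,-0.121,1,1.34,2.84,0,-0.121,1,1.34,2.84,0,-0.121,1,1.34,2.84,0,-0.121,1,1.34,2.84,0,-0.121,1,1.34,2.84,0,-0.121,1,1.34,2.84,0,-0.121,1,1.34,2.84,0,-0.121,1]'
python3 -m inch '[1.34,2.84,0,-0.121,1,1.34,2.84,0,-0.121,1,1.34,2.84,0,-0.121,1,0,0,0,0,1,0,0,0,0,1]'
python3 - <<'E'
from h import *
s=state();print(s['position'],s['qpos'])
c=snap('scene','s4.png')
E
```

```text
time_s: 5.85
position: [412.5, -313.8, 49.3]
tcp_rot: [0.23, 3.133, -0.0]
contact_force: [0.0, 0.4, -0.2]
opening: 0.801
grasp_force: 0.0
time_s: 6.35
position: [413.1, -314.4, 181.8]
tcp_rot: [0.23, 3.13, -0.003]
contact_force: [0.8, -0.3, 0.7]
opening: 0.997
grasp_force: 0.0
time_s: 7.18
position: [546.7, -28.3, 179.1]
tcp_rot: [1.979, 2.44, 0.0]
contact_force: [0.8, -1.4, -0.7]
opening: 1.002
grasp_force: 0.0
time_s: 7.6
position: [586.7, 56.6, 178.6]
tcp_rot: [-2.377, -2.054, 0.001]
contact_force: [-0.6, -0.4, 0.6]
opening: 1.001
grasp_force: 0.0
[586.69328289  56.64520572 178.58175848] [ 7.68877643e-02  3.69622010e-01  1.59357979e+00 -2.85394912e-04
  1.17885119e+00  2.22198181e-01]
```

View pics/s4.png

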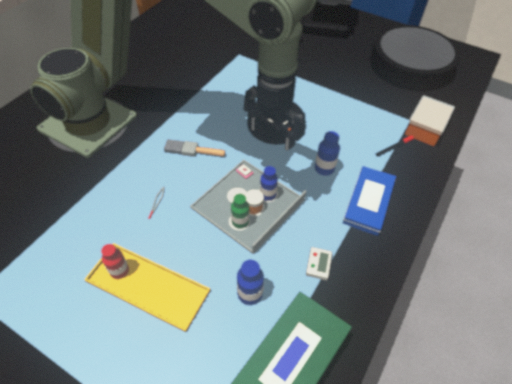

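```bash
python3 -m inch '[0,-0.1,-2.5,0,1,0,0,-2.5,0,1,0,0,-2.5,0,1,0,0,-2.5,0,1,0,0,-1.5,0,1,0,0,-1,0,1,0,0,-0.5,0,1,0,0,0,0,1,0,0,0,0,0.7,0,0,0,0,0.6]' 30
python3 -m inch '[0,0,0,0,0.5,0,0,0,0,0.4,0,0,0,0,0.3,0,0,0,0,0.3,0,0,0,0,0.3]' 40
python3 -m inch '[0,0,1,0,0.3,0,0,2.5,0,0.3,0,0,2.5,0,0.3,0,0,2.5,0,0.3,0,0,2.5,0,0.3,0,0,2,0,0.3]'
python3 - <<'E'
from h import *
s=state();print(s['position'],s['grasp_force'])
c=read_camera('scene');cv2.imwrite('pics/s5.png',cv2.resize(c['image'][60:280,130:350],None,fx=2.7,fy=2.7))
E
```

```text
time_s: 8.48
position: [587.4, 54.2, 50.2]
tcp_rot: [2.38, 2.049, 0.003]
contact_force: [0.3, 0.4, 0.1]
opening: 0.748
grasp_force: 0.0
time_s: 8.9
position: [587.4, 54.5, 50.4]
tcp_rot: [2.379, 2.049, 0.003]
contact_force: [-0.1, 0.4, 5.7]
opening: 0.483
grasp_force: 39.8
time_s: 9.4
position: [586.6, 54.5, 181.4]
tcp_rot: [2.38, 2.049, 0.002]
contact_force: [0.9, -0.4, -0.9]
opening: 0.485
grasp_force: 41.0
[586.6308481   54.49064982 181.38329065] 40.992186767980456
```

View pics/s5.png

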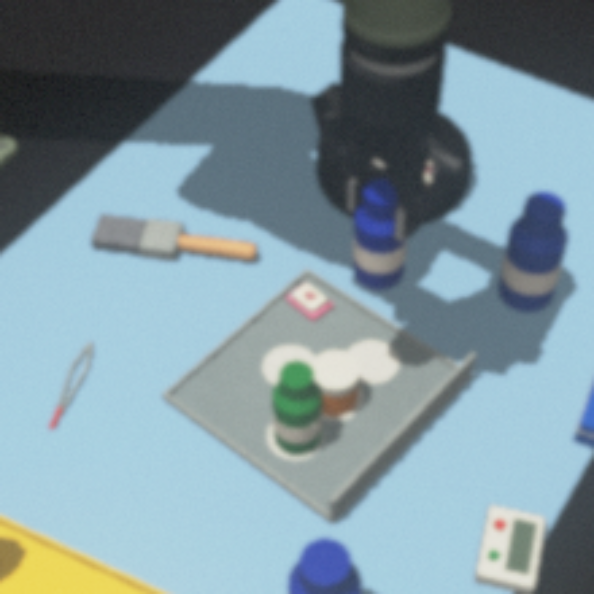

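```bash
python3 -m inch '[-0.115,-2.7,0,0.121,0.3,-0.115,-2.7,0,0.121,0.3,-0.115,-2.7,0,0.121,0.3,-0.115,-2.7,0,0.121,0.3,-0.115,-2.7,0,0.121,0.3,-0.115,-2.7,0,0.121,0.3,-0.115,-2.7,0,0.121,0.3,-0.115,-2.7,0,0.121,0.3,-0.115,-2.7,0,0.121,0.3,-0.115,-2.7,0,0.121,0.3]' 
python3 -m inch '[-0.115,-2.7,0,0.121,0.3,-0.115,-2.7,0,0.121,0.3,-0.115,-2.7,0,0.121,0.3,0,0,0,0,0.3,0,0,0,0,0.3,0,0,-2.5,0,0.3,0,0,-2.5,0,0.3,0,0,-2.5,0,0.3,0,0,-2.5,0,0.3]'
python3 -m inch '[0,0,-1.5,0,0.3,0,0,-0.8,0,0.3,0,0,-0.7,0,0.3,0,0,0,0,0.3,0,0,0,0,0.6,0,0,0,0,0.75,0,0,0,0,0.8,0,0,0,0,0.8]' 
python3 -m inch '[0,0,1.5,0,0.8,0,0,2.5,0,0.8,0,0,2.5,0,0.8,0,0,2.5,0,0.8,0,0,2.5,0,1,0,0,1.5,0,1]'
python3 -m inch '[0,1.85,0,-0.121,1,0,1.85,0,-0.121,1,0,1.85,0,-0.121,1,0,1.85,0,-0.121,1,0,1.85,0,-0.121,1,0,1.85,0,-0.121,1,0,1.85,0,-0.121,1,0,1.85,0,-0.121,1,0,1.85,0,-0.121,1,0,1.85,0,-0.121,1]'
python3 -m inch '[0,1.85,0,-0.121,1,0,1.85,0,-0.121,1,0,1.85,0,-0.121,1,0,0,0,0,1,0,0,0,0,1]'
python3 - <<'E'
from h import *
s=state();print(s['position'],s['qpos'])
c=read_camera('scene');cv2.imwrite('pics/s6.png',cv2.resize(c['image'][80:350,60:340],None,fx=2.2,fy=2.2))
E
```

```text
time_s: 10.28
position: [574.3, -216.7, 178.4]
tcp_rot: [-0.783, -3.041, -0.001]
contact_force: [-0.3, 0.4, -2.1]
opening: 0.486
grasp_force: 41.0
time_s: 11.03
position: [571.4, -295.0, 77.9]
tcp_rot: [-0.231, -3.133, -0.001]
contact_force: [0.7, 0.7, -1.6]
opening: 0.48
grasp_force: 41.0
time_s: 11.7
position: [571.8, -296.6, 49.3]
tcp_rot: [0.23, 3.132, -0.0]
contact_force: [0.8, -0.8, -0.3]
opening: 0.799
grasp_force: 0.0
time_s: 12.2
position: [572.5, -297.2, 182.2]
tcp_rot: [0.23, 3.129, -0.003]
contact_force: [0.8, 1.2, 0.3]
opening: 0.998
grasp_force: 0.0
time_s: 13.03
position: [571.5, -110.8, 179.0]
tcp_rot: [1.979, 2.44, 0.0]
contact_force: [0.5, -0.1, -0.2]
opening: 1.003
grasp_force: 0.0
time_s: 13.45
position: [571.6, -55.6, 179.1]
tcp_rot: [2.377, 2.054, -0.0]
contact_force: [-0.1, -0.1, -0.5]
opening: 1.003
grasp_force: 0.0
[571.57844726 -55.64735173 179.05467698] [-1.16831493e-01  3.45787204e-01  1.62933665e+00 -4.65179739e-04
  1.16609701e+00  2.88346035e-02]
```

View pics/s6.png

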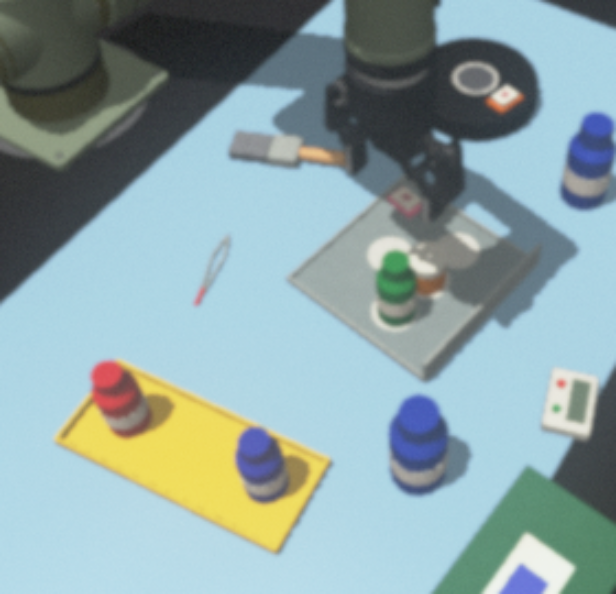

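```bash
python3 -m inch '[0,0,-2.5,0,1,0,0,-2.5,0,1,0,0,-2.5,0,1,0,0,-2.5,0,1,0,0,-1.5,0,1,0,0,-1,0,1,0,0,-0.5,0,1,0,0,0,0,1,0,0,0,0,0.7,0,0,0,0,0.6]' 30
python3 -m inch '[0,0,0,0,0.5,0,0,0,0,0.4,0,0,0,0,0.3,0,0,0,0,0.3,0,0,0,0,0.3]' 40
python3 -m inch '[0,0,1,0,0.3,0,0,2.5,0,0.3,0,0,2.5,0,0.3,0,0,2.5,0,0.3,0,0,2.5,0,0.3,0,0,2,0,0.3]'
python3 -m inch '[-0.61,-1.92,0,0.121,0.3,-0.61,-1.92,0,0.121,0.3,-0.61,-1.92,0,0.121,0.3,-0.61,-1.92,0,0.121,0.3,-0.61,-1.92,0,0.121,0.3,-0.61,-1.92,0,0.121,0.3,-0.61,-1.92,0,0.121,0.3,-0.61,-1.92,0,0.121,0.3,-0.61,-1.92,0,0.121,0.3,-0.61,-1.92,0,0.121,0.3]' 
python3 -m inch '[-0.61,-1.92,0,0.121,0.3,-0.61,-1.92,0,0.121,0.3,-0.61,-1.92,0,0.121,0.3,0,0,0,0,0.3,0,0,0,0,0.3,0,0,-2.5,0,0.3,0,0,-2.5,0,0.3,0,0,-2.5,0,0.3,0,0,-2.5,0,0.3]'
python3 -m inch '[0,0,-1.5,0,0.3,0,0,-0.8,0,0.3,0,0,-0.7,0,0.3,0,0,0,0,0.3,0,0,0,0,0.6,0,0,0,0,0.75,0,0,0,0,0.8,0,0,0,0,0.8]' 
python3 -m inch '[0,0,1.5,0,0.8,0,0,2.5,0,0.8,0,0,2.5,0,0.8,0,0,2.5,0,0.8,0,0,2.5,0,1,0,0,1.5,0,1]'
python3 -m inch '[0.86,3.05,0,0,1,0.86,3.05,0,0,1,0.86,3.05,0,0,1,0.86,3.05,0,0,1,0.86,3.05,0,0,1,0.86,3.05,0,0,1,0.86,3.05,0,0,1,0.86,3.05,0,0,1,0.86,3.05,0,0,1,0.86,3.05,0,0,1]'
python3 -m inch '[0,0,0,0,1,0,0,0,0,1]'
python3 - <<'E'
from h import *
c=read_camera('scene');cv2.imwrite('pics/s7.png',cv2.resize(c['image'][80:350,60:340],None,fx=2.2,fy=2.2))
E
```

```text
time_s: 14.33
position: [572.5, -56.4, 50.1]
tcp_rot: [2.379, 2.049, 0.003]
contact_force: [1.4, -0.1, -1.1]
opening: 0.745
grasp_force: 0.0
time_s: 14.75
position: [572.4, -56.2, 50.3]
tcp_rot: [2.379, 2.049, 0.003]
contact_force: [-0.4, -0.3, 5.1]
opening: 0.482
grasp_force: 39.9
time_s: 15.25
position: [571.8, -56.1, 181.4]
tcp_rot: [2.379, 2.049, 0.002]
contact_force: [0.7, -0.7, -1.4]
opening: 0.48
grasp_force: 40.9
time_s: 16.08
position: [509.9, -248.9, 179.3]
tcp_rot: [-0.783, -3.042, -0.0]
contact_force: [0.2, -0.5, -1.1]
opening: 0.483
grasp_force: 40.9
time_s: 16.83
position: [492.6, -304.5, 78.4]
tcp_rot: [0.232, 3.132, 0.0]
contact_force: [0.7, 0.4, -1.2]
opening: 0.489
grasp_force: 40.9
time_s: 17.5
position: [492.6, -305.8, 49.3]
tcp_rot: [0.23, 3.132, -0.001]
contact_force: [0.1, -0.3, 0.5]
opening: 0.802
grasp_force: 0.0
time_s: 18.0
position: [493.2, -306.3, 182.0]
tcp_rot: [0.23, 3.129, -0.003]
contact_force: [-0.2, 0.1, -0.3]
opening: 1.002
grasp_force: 0.0
time_s: 18.83
position: [578.5, 0.8, 179.1]
tcp_rot: [0.231, 3.133, 0.0]
contact_force: [0.9, -0.3, 0.2]
opening: 1.0
grasp_force: 0.0
time_s: 19.0
position: [578.4, 0.6, 178.8]
tcp_rot: [-0.226, -3.133, 0.0]
contact_force: [-0.6, -0.3, 0.0]
opening: 0.997
grasp_force: 0.0
```

View pics/s7.png

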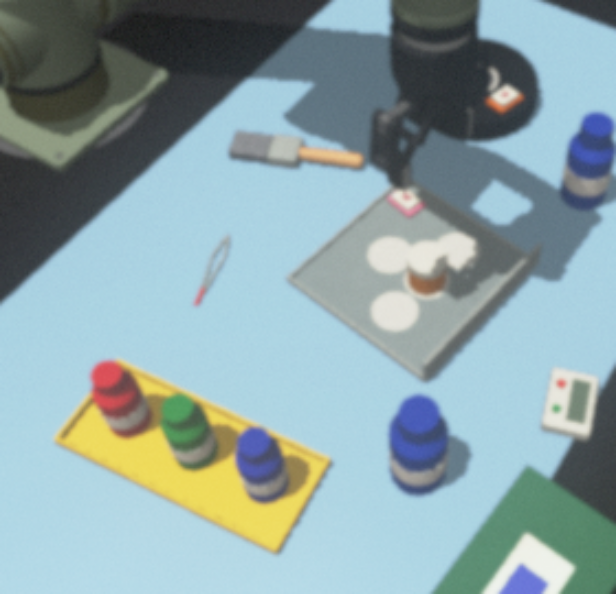

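```bash
python3 -m inch '[0,0,-2.5,0,1,0,0,-2.5,0,1,0,0,-2.5,0,1,0,0,-2.5,0,1,0,0,-2.5,0,1,0,0,-1.5,0,1,0,0,-1,0,1,0,0,0,0,0.8,0,0,0,0,0.7,0,0,0,0,0.6]' 30
python3 -m inch '[0,0,0,0,0.5,0,0,0,0,0.4,0,0,0,0,0.3,0,0,0,0,0.3,0,0,0,0,0.3]' 40
python3 -m inch '[0,0,1,0,0.3,0,0,2.5,0,0.3,0,0,2.5,0,0.3,0,0,2.5,0,0.3,0,0,2.5,0,0.3]'
python3 -m inch '[-1.05,2.96,0,0,0.3,-1.05,2.96,0,0,0.3,-1.05,2.96,0,0,0.3,-1.05,2.96,0,0,0.3,-1.05,2.96,0,0,0.3,-1.05,2.96,0,0,0.3,-1.05,2.96,0,0,0.3,-1.05,2.96,0,0,0.3,-1.05,2.96,0,0,0.3,-1.05,2.96,0,0,0.3]'
python3 -m inch '[0,0,-2.5,0,0.3,0,0,-2.5,0,0.3,0,0,-1,0,0.3,0,0,0,0,0.3,0,0,0,0,0.3]'
python3 - <<'E'
from h import *
c=read_camera('scene');a=cv2.resize(c['image'][60:160,220:340],None,fx=5,fy=5,interpolation=2)
cv2.imwrite('pics/s8.png',a)
print([((proj(c,q)-[220,60])*5).round() for q in((471.8,293.7,35),(471.8,293.7,88),(471.8,293.7,43))])
E
```

```text
time_s: 19.88
position: [579.2, -1.3, 30.1]
tcp_rot: [0.231, 3.131, 0.0]
contact_force: [-0.4, -0.2, 1.3]
opening: 0.609
grasp_force: 0.0
time_s: 20.3
position: [579.4, -1.1, 30.8]
tcp_rot: [0.23, 3.13, -0.001]
contact_force: [-0.6, -1.7, 5.6]
opening: 0.51
grasp_force: 40.1
time_s: 20.72
position: [578.1, -0.5, 140.9]
tcp_rot: [0.23, 3.133, 0.001]
contact_force: [1.8, 0.3, -0.7]
opening: 0.507
grasp_force: 40.8
time_s: 21.55
position: [472.5, 296.8, 139.8]
tcp_rot: [0.23, 3.132, 0.001]
contact_force: [0.8, 0.0, -0.7]
opening: 0.505
grasp_force: 40.9
time_s: 21.97
position: [473.5, 295.2, 79.4]
tcp_rot: [-0.231, -3.133, -0.0]
contact_force: [0.8, -0.4, -0.0]
opening: 0.505
grasp_force: 40.9
[array([274., 276.]), array([279., 205.]), array([275., 266.])]
```

View pics/s8.png

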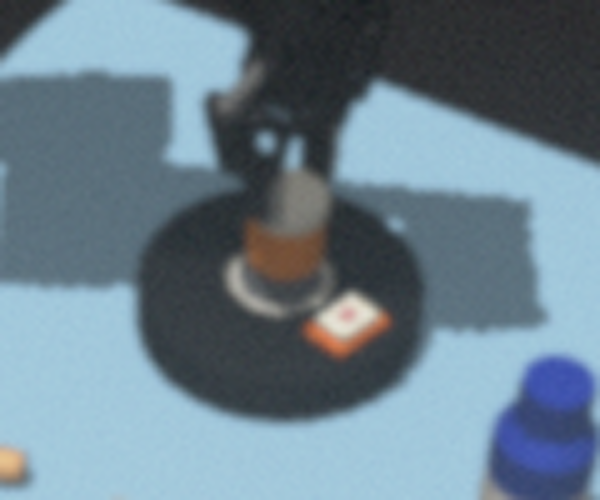

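```bash
python3 - <<'E'
from h import *
c=read_camera('scene');a=np.linspace(0,2*np.pi,200)
def ext(r,z,x=471.8,y=293.7):
    p=np.array([(proj(c,(x+r*np.cos(t),y+r*np.sin(t),z))-[220,60])*5 for t in a]);return p.min(0).round(),p.max(0).round()
print('ring',ext(30,35),'potfoot',ext(22,54),'potcap',ext(23,99)); print('dx,dy',ext(30,35,476.8),ext(30,35,471.8,298.7))
g=cv2.resize(c['image'][60:160,220:340],None,fx=5,fy=5,interpolation=2).astype(int)
m=(g.min(2)>110)&(np.ptp(g,axis=2)<40);m[:255]=0;m[320:]=0;m[:,:215]=0;m[:,345:]=0;m[290:,310:]=0
y,x=np.nonzero(m);print('ring obs',x.min(),x.max(),y.max())
m=(g[...,2]-g[...,0]>35);m[:210]=0;m[300:]=0;m[:,340:]=0;y,x=np.nonzero(m);print('body',np.percentile(x,[1,99]),np.percentile(y,99.7))
E
```

```text
ring (array([223., 242.]), array([325., 312.])) potfoot (array([238., 226.]), array([314., 278.])) potcap (array([239., 164.]), array([322., 218.]))
dx,dy (array([230., 245.]), array([332., 315.])) (array([227., 238.]), array([329., 307.]))
ring obs 226 283 315
body [249. 320.] 277.7919999999999
```

```bash
python3 -m inch '[-0.2,-0.1,0,0,0.3,0,0,-1,0,0.3,0,0,-0.5,0,0.3,0,0,-0.4,0,0.3,0,0,0,0,0.3,0,0,0,0,0.55,0,0,0,0,0.6,0,0,0,0,0.7,0,0,0,0,0.75,0,0,0,0,0.75]' 
python3 -m inch '[0,0,1.5,0,0.8,0,0,2.5,0,0.8,0,0,2.5,0,0.8,0,0,2.5,0,0.8,0,0,2.9,0,1]'
python3 -m inch '[0,-3,0,0,1,0,-3,0,0,1,0,-3,0,0,1,0,-3,0,0,1,0,-3,0,0,1,0,-3,0,0,1,0,-3,0,0,1,0,-3,0,0,1,0,-3,0,0,1,0,-3,0,0,1]'
python3 - <<'E'
from h import *
t=read_camera('top')
a=cv2.resize(t['image'][190:285,75:175],None,fx=5,fy=5,interpolation=2)
s=cv2.resize(read_camera('scene')['image'][60:160,220:340],None,fx=4.75,fy=4.75,interpolation=2)[:475]
b=cv2.resize(np.hstack([a,s]),None,fx=.74,fy=.74);cv2.imwrite('pics/s9.png',b)
E
```

```text
time_s: 22.9
position: [471.1, 294.2, 59.5]
tcp_rot: [-0.23, -3.133, 0.0]
contact_force: [0.8, 0.6, 0.1]
opening: 0.752
grasp_force: 0.0
time_s: 23.32
position: [470.6, 293.9, 179.1]
tcp_rot: [-0.23, -3.131, 0.002]
contact_force: [-0.1, 0.2, -0.1]
opening: 0.919
grasp_force: 0.0
time_s: 24.15
position: [471.0, -7.2, 178.8]
tcp_rot: [-0.23, -3.133, -0.0]
contact_force: [1.1, 0.1, 0.4]
opening: 1.004
grasp_force: 0.0
```

View pics/s9.png

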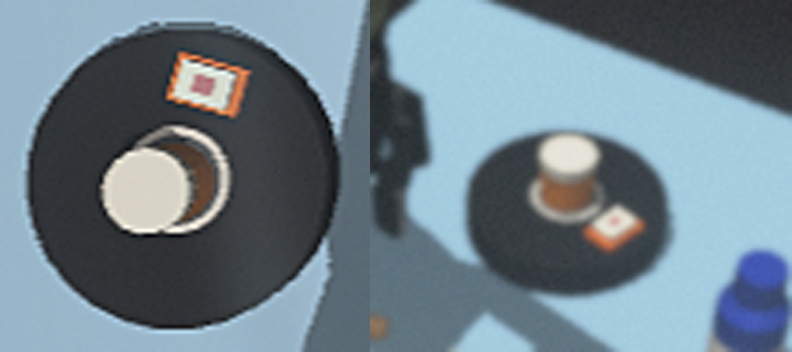

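```bash
python3 - <<'E'
from h import *
t=read_camera('top')
f=lambda x,y:((x/.74+.5)/5-.5+75,(y/.74+.5)/5-.5+190)
print('pot',back(t,*f(146,191),80))
for n,lo in(('r',(410,-316)),('g',(491,-308)),('b',(571,-297))):
  p=proj(t,(*lo,99)).astype(int);w=t['image'][p[1]-16:p[1]+17,p[0]-16:p[0]+17].astype(int)
  i='bgr'.index(n);o=[j for j in range(3) if j!=i]
  k=(w[...,i]-w[...,o].max(2)>15)&(w[...,i]>150 if n!='g' else w[...,i]>110)
  y,x=np.nonzero(k);print(n,k.sum(),back(t,p[0]-16+x.mean(),p[1]-16+y.mean(),99))
E
```

```text
pot [470.6 292.9]
r 227 [ 412.9 -311. ]
g 189 [ 491.7 -304.2]
b 400 [ 574.1 -310.1]
```

```bash
python3 -m inch '[1,-2.91,0,0,1,1,-2.91,0,0,1,1,-2.91,0,0,1,1,-2.91,0,0,1,1,-2.91,0,0,1,1,-2.91,0,0,1,1,-2.91,0,0,1,1,-2.91,0,0,1,1,-2.91,0,0,1,1,-2.91,0,0,1]'
python3 -m inch '[0,0,0,0,1,0,0,0,0,1,0,0,-2.5,0,1,0,0,-2.5,0,1,0,0,-2.5,0,1,0,0,-2.5,0,1,0,0,-1.5,0,1,0,0,-1,0,1,0,0,-0.5,0,1,0,0,0,0,0.8]'
python3 -m inch '[0,0,0,0,0.7,0,0,0,0,0.6,0,0,0,0,0.5,0,0,0,0,0.4,0,0,0,0,0.3,0,0,0,0,0.3,0,0,0,0,0.3]' 40
python3 -m inch '[0,0,1,0,0.3,0,0,2.5,0,0.3,0,0,2.5,0,0.3,0,0,2.5,0,0.3,0,0,2.5,0,0.3,0,0,2,0,0.3]'
python3 -m inch '[0.16,3.52,0,0,0.3,0.16,3.52,0,0,0.3,0.16,3.52,0,0,0.3,0.16,3.52,0,0,0.3,0.16,3.52,0,0,0.3,0.16,3.52,0,0,0.3,0.16,3.52,0,0,0.3,0.16,3.52,0,0,0.3,0.16,3.52,0,0,0.3,0.16,3.52,0,0,0.3]'
python3 -m inch '[0,0,0,0,0.3,0,0,0,0,0.3,0,0,-2.5,0,0.3,0,0,-2.5,0,0.3,0,0,-2.5,0,0.3,0,0,-2.5,0,0.3,0,0,-1.5,0,0.3,0,0,-0.5,0,0.3,0,0,0,0,0.3]'
python3 - <<'E'
from h import *
t=read_camera('scene');cv2.imwrite('pics/s10.png',cv2.resize(t['image'][120:270,160:330],None,fx=4,fy=4,interpolation=2))
E
```

```text
time_s: 25.13
position: [572.4, -296.6, 178.5]
tcp_rot: [-0.228, -3.133, -0.002]
contact_force: [1.5, 0.0, 0.9]
opening: 1.003
grasp_force: 0.0
time_s: 25.97
position: [571.1, -295.3, 48.3]
tcp_rot: [-0.228, -3.132, -0.002]
contact_force: [0.2, 0.1, 0.5]
opening: 0.884
grasp_force: 0.0
time_s: 26.55
position: [572.3, -297.0, 50.7]
tcp_rot: [0.231, 3.13, -0.001]
contact_force: [0.7, 1.3, 6.2]
opening: 0.485
grasp_force: 40.2
time_s: 27.05
position: [571.3, -297.1, 181.4]
tcp_rot: [0.231, 3.132, -0.001]
contact_force: [0.2, -0.6, -2.2]
opening: 0.485
grasp_force: 40.9
time_s: 27.88
position: [586.8, 56.7, 179.3]
tcp_rot: [0.231, 3.133, -0.0]
contact_force: [1.1, -0.3, -2.0]
opening: 0.481
grasp_force: 41.0
time_s: 28.63
position: [586.3, 53.9, 57.7]
tcp_rot: [-0.232, -3.13, 0.001]
contact_force: [-0.2, -0.4, -1.2]
opening: 0.483
grasp_force: 41.1
```

View pics/s10.png

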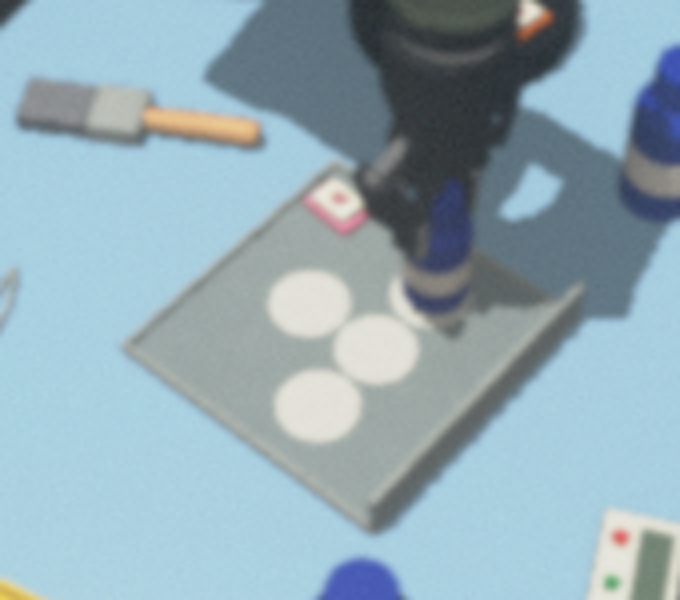

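The blue bottle hangs over its left circle (foot ≈(437,300), circle centre ≈(433,295)). I'll nudge it, release it, and compare with the first pictures.

```bash
python3 -m inch '[-0.15,-0.1,0,0,0.3,0,0,-0.5,0,0.3,0,0,-0.5,0,0.3,0,0,0,0,0.3,0,0,0,0,0.55,0,0,0,0,0.7,0,0,0,0,0.8,0,0,0,0,0.8]'
python3 -m inch '[0,0,1.5,0,0.8,0,0,2.5,0,0.8,0,0,2.5,0,0.8,0,0,2.5,0,0.8,0,0,2.5,0,1,0,0,1.5,0,1]'
python3 -m inch '[-0.94,-3.6,0,0,1,-0.94,-3.6,0,0,1,-0.94,-3.6,0,0,1,-0.94,-3.6,0,0,1,-0.94,-3.6,0,0,1,-0.94,-3.6,0,0,1,-0.94,-3.6,0,0,1,-0.94,-3.6,0,0,1,-0.94,-3.6,0,0,1,-0.94,-3.6,0,0,1]'
cat >> h.py <<'E'
def cmp(n,lo,pre=True):
    """shift of bottle now vs start, mm, from both cameras (registered templates)"""
    for cam,f in(('top','t0.png'),('scene','s0.png')):
        c=read_camera(cam);i='bgr'.index(n)
        J=[np.array([proj(c,(lo[0]+dx,lo[1]+dy,60))-proj(c,(*lo,60)) for dx,dy in((10,0),(0,10))]).T/10][0]
        p=proj(c,(*lo,60)).astype(int);r=26;q=[]
        for im in(cv2.imread('pics/'+f),c['image']):
            w=im[p[1]-r:p[1]+r,p[0]-r:p[0]+r].astype(int);o=[j for j in range(3) if j!=i]
            k=np.clip(w[...,i]-w[...,o].max(2)-(35 if n=='b' else 20),0,60).astype(float)
            y,x=np.mgrid[:2*r,:2*r];q.append([(x*k).sum()/k.sum(),(y*k).sum()/k.sum(),k.sum()])
        d=np.subtract(q[1],q[0])[:2];print(n,cam,'px',d.round(2),'mass',[round(v[2]) for v in q],'mm',np.linalg.solve(J,d).round(1))
E
python3 - <<'E'
from h import *
cmp('b',(586,53.5));print(state()['position'])
E
```

```text
time_s: 29.35
position: [585.7, 54.3, 48.8]
tcp_rot: [-0.23, -3.133, -0.0]
contact_force: [0.1, -0.4, -0.1]
opening: 0.8
grasp_force: 0.0
time_s: 29.85
position: [586.7, 54.3, 181.7]
tcp_rot: [0.23, 3.129, 0.001]
contact_force: [0.5, -0.2, 0.2]
opening: 1.0
grasp_force: 0.0
time_s: 30.68
position: [490.9, -307.4, 178.8]
tcp_rot: [-0.231, -3.133, -0.0]
contact_force: [0.3, -0.2, -0.2]
opening: 0.996
grasp_force: 0.0
b top px [-1.42 -0.56] mass [8931, 10862] mm [1.1 2.9]
b scene px [ 0.93 -0.51] mass [7147, 8602] mm [1.1 2.7]
[ 490.28639541 -310.53303622  178.61842713]
```

```bash
python3 - <<'E'
from h import *
for cam,f in(('top','t0.png'),('scene','s0.png')):
    c=read_camera(cam);p=proj(c,(586,53.5,60)).astype(int);r=22;cv2.imwrite('pics/%s11.png'%cam,c['image'])
    for im in(cv2.imread('pics/'+f),c['image']):
        w=im[p[1]-r:p[1]+r,p[0]-r:p[0]+r].astype(int);d=w[...,0]-w[...,1]
        for th in(50,70,90):
            k=(d>th).astype(np.uint8);n,l,s,ce=cv2.connectedComponentsWithStats(k);j=1+s[1:,4].argmax()
            print(cam,th,s[j],ce[j].round(2))
        print('max',d.max())
a=[]
for f in('t0.png','top11.png'):
    a.append(cv2.resize(cv2.imread('pics/'+f)[150:220,205:280],None,fx=5,fy=5,interpolation=2))
cv2.imwrite('pics/c11.png',np.hstack(a))
E
```

```text
top 50 [ 14  12  19  21 277] [23.22 22.29]
top 70 [16 15 13 14 87] [22.07 21.54]Traceback (most recent call last):
  File "<stdin>", line 7, in <module>
ValueError: attempt to get argmax of an empty sequence
```

```bash
python3 - <<'E'
from h import *
a=[]
for cam,f in(('top','t0.png'),('scene','s0.png')):
    c=read_camera(cam);p=proj(c,(586,53.5,60)).astype(int);r=22;cv2.imwrite('pics/%s11.png'%cam,c['image'])
    for im in(cv2.imread('pics/'+f),c['image']):
        w=im[p[1]-r:p[1]+r,p[0]-r:p[0]+r].astype(int);d=w[...,0]-w[...,1];a.append(cv2.resize(w.astype(np.uint8),None,fx=6.5,fy=6.5,interpolation=2))
        for th in(45,55,70):
            k=(d>th).astype(np.uint8);n,l,s,ce=cv2.connectedComponentsWithStats(k)
            if n>1: j=1+s[1:,4].argmax();print(cam,th,s[j],ce[j].round(2))
cv2.imwrite('pics/c11.png',np.vstack([np.hstack(a[:2]),np.hstack(a[2:])]))
E
```

```text
top 45 [ 14  12  19  21 289] [23.32 22.24]
top 55 [ 15  14  18  19 244] [23.14 22.56]
top 70 [16 15 13 14 87] [22.07 21.54]
top 45 [ 12  11  20  21 298] [21.96 21.8 ]
top 55 [ 12  12  20  20 279] [21.95 21.87]
top 70 [ 14  14  14  14 161] [20.49 20.47]
scene 45 [ 16   9  16  20 203] [23.12 18.93]
scene 55 [19 10 11  9 79] [24.13 13.76]
scene 70 [20 10 10  8 61] [24.18 13.61]
scene 45 [ 17   8  16  21 218] [24.13 18.65]
scene 55 [17 18 15 10 88] [23.09 23.48]
scene 70 [21  9 10  9 68] [25.26 13.1 ]
```

View pics/c11.png

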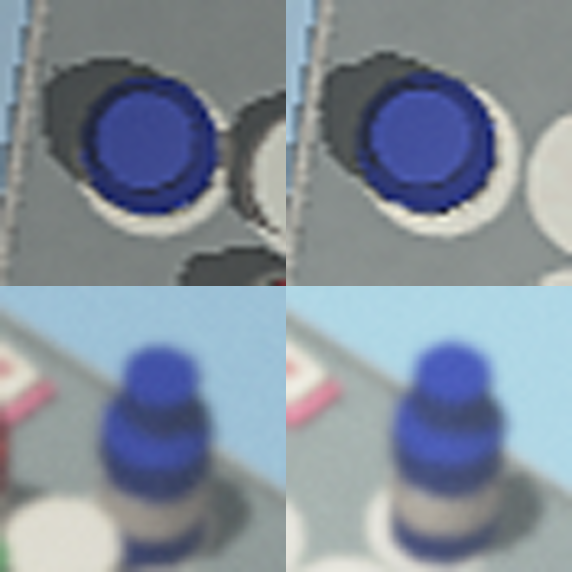

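```bash
python3 - <<'E'
from h import *
c=read_camera('top');p=proj(c,(586,53.5,60)).astype(int)
f=lambda x,y:(p[0]-22+(x+.5)/6.5-.5,p[1]-22+(y+.5)/6.5-.5)
print('circle',back(c,*f(154,159),4),'cap now',back(c,*f(135,137),99),'cap before',back(c,*f(147,140),99))
# all circle centres from white blobs
im=c['image'].astype(int);
for n,q in(('front',(523,6.8,4)),('pot',(578.5,-1.1,4)),('right',(570.6,-56.6,4))):
    u=proj(c,q).astype(int);w=im[u[1]-17:u[1]+18,u[0]-17:u[0]+18];k=(w.min(2)>165).astype(np.uint8)
    m,l,s,ce=cv2.connectedComponentsWithStats(k);j=l[17,17];print(n,s[j],back(c,u[0]-17+ce[j][0],u[1]-17+ce[j][1],4))
E
```

```text
circle [585.9  53.3] cap now [588.7  55.1] cap before [587.8  51.5]
front [  6   6  25  24 462] [523.1   5.5]
pot [  6   6  24  24 459] [578.3  -2.3]
right [  6   6  23  23 341] [574.1 -53.3]
```

```bash
python3 -m inch '[0,0,0,0,1,0,0,0,0,1,0,0,-2.5,0,1,0,0,-2.5,0,1,0,0,-2.5,0,1,0,0,-2.5,0,1,0,0,-1.5,0,1,0,0,-1,0,1,0,0,-0.5,0,1,0,0,0,0,0.8]'
python3 -m inch '[0,0,0,0,0.7,0,0,0,0,0.6,0,0,0,0,0.5,0,0,0,0,0.4,0,0,0,0,0.3,0,0,0,0,0.3,0,0,0,0,0.3]' 40
python3 -m inch '[0,0,1,0,0.3,0,0,2.5,0,0.3,0,0,2.5,0,0.3,0,0,2.5,0,0.3,0,0,2.5,0,0.3,0,0,2,0,0.3]'
python3 -m inch '[0.79,2.49,0,0,0.3,0.79,2.49,0,0,0.3,0.79,2.49,0,0,0.3,0.79,2.49,0,0,0.3,0.79,2.49,0,0,0.3,0.79,2.49,0,0,0.3,0.79,2.49,0,0,0.3,0.79,2.49,0,0,0.3,0.79,2.49,0,0,0.3,0.79,2.49,0,0,0.3]'
python3 -m inch '[0,0,0,0,0.3,0,0,0,0,0.3,0,0,-2.5,0,0.3,0,0,-2.5,0,0.3,0,0,-2.5,0,0.3,0,0,-2.5,0,0.3,0,0,-1.5,0,0.3,0,0,-0.5,0,0.3,0,0,-0.5,0,0.3,0,0,-0.5,0,0.3]'
python3 -m inch '[0,0,0,0,0.3,0,0,0,0,0.55,0,0,0,0,0.7,0,0,0,0,0.8,0,0,0,0,0.8]'
python3 -m inch '[0,0,1.5,0,0.8,0,0,2.5,0,0.8,0,0,2.5,0,0.8,0,0,2.5,0,0.8,0,0,2.5,0,1,0,0,1.5,0,1]'
python3 -m inch '[-1.58,-2.57,0,0,1,-1.58,-2.57,0,0,1,-1.58,-2.57,0,0,1,-1.58,-2.57,0,0,1,-1.58,-2.57,0,0,1,-1.58,-2.57,0,0,1,-1.58,-2.57,0,0,1,-1.58,-2.57,0,0,1,-1.58,-2.57,0,0,1,-1.58,-2.57,0,0,1]'
python3 -c "
from h import *
cmp('g',(571,-57.5));cmp('b',(586,53.5))"
```

```text
time_s: 31.82
position: [491.8, -305.1, 48.3]
tcp_rot: [-0.229, -3.132, -0.001]
contact_force: [-0.2, -1.0, 1.4]
opening: 0.882
grasp_force: 0.0
time_s: 32.4
position: [492.7, -306.1, 50.5]
tcp_rot: [0.23, 3.13, -0.002]
contact_force: [-0.8, 1.3, 5.9]
opening: 0.482
grasp_force: 40.2
time_s: 32.9
position: [491.9, -305.9, 181.5]
tcp_rot: [0.23, 3.131, -0.002]
contact_force: [0.6, 0.3, -1.4]
opening: 0.483
grasp_force: 40.9
time_s: 33.73
position: [570.7, -55.6, 179.4]
tcp_rot: [0.231, 3.133, -0.0]
contact_force: [0.6, -1.1, -2.2]
opening: 0.486
grasp_force: 40.9
time_s: 34.57
position: [571.8, -57.4, 50.2]
tcp_rot: [0.232, 3.131, 0.0]
contact_force: [-5.0, 2.6, 38.0]
opening: 0.486
grasp_force: 44.6
time_s: 34.98
position: [571.0, -56.8, 49.3]
tcp_rot: [0.23, 3.132, 0.0]
contact_force: [-0.4, -0.6, 0.3]
opening: 0.8
grasp_force: 0.0
time_s: 35.48
position: [571.8, -56.8, 182.0]
tcp_rot: [0.23, 3.129, -0.0]
contact_force: [0.3, 0.6, -0.2]
opening: 1.0
grasp_force: 0.0
time_s: 36.32
position: [411.8, -314.8, 179.1]
tcp_rot: [0.23, 3.133, -0.0]
contact_force: [0.1, -0.4, -0.5]
opening: 0.998
grasp_force: 0.0
g top px [ 0.04 -0.17] mass [6029, 7099] mm [ 0.3 -0.1]
g scene px [0.02 0.7 ] mass [5473, 6474] mm [ 1.1 -1.7]
b top px [-1.41 -0.56] mass [8931, 10431] mm [1.2 2.9]
b scene px [ 0.91 -0.61] mass [7147, 7775] mm [0.9 3. ]
```

```bash
python3 -m inch '[0,0,0,0,1,0,0,0,0,1,0,0,-2.5,0,1,0,0,-2.5,0,1,0,0,-2.5,0,1,0,0,-2.5,0,1,0,0,-1.5,0,1,0,0,-1,0,1,0,0,-0.5,0,1,0,0,0,0,0.8]'
python3 -m inch '[0,0,0,0,0.7,0,0,0,0,0.6,0,0,0,0,0.5,0,0,0,0,0.4,0,0,0,0,0.3,0,0,0,0,0.3,0,0,0,0,0.3]' 40
python3 -m inch '[0,0,1,0,0.3,0,0,2.5,0,0.3,0,0,2.5,0,0.3,0,0,2.5,0,0.3,0,0,2.5,0,0.3,0,0,2,0,0.3]'
python3 -m inch '[1.11,3.21,0,0,0.3,1.11,3.21,0,0,0.3,1.11,3.21,0,0,0.3,1.11,3.21,0,0,0.3,1.11,3.21,0,0,0.3,1.11,3.21,0,0,0.3,1.11,3.21,0,0,0.3,1.11,3.21,0,0,0.3,1.11,3.21,0,0,0.3,1.11,3.21,0,0,0.3]'
python3 -m inch '[0,0,0,0,0.3,0,0,0,0,0.3,0,0,-2.5,0,0.3,0,0,-2.5,0,0.3,0,0,-2.5,0,0.3,0,0,-2.5,0,0.3,0,0,-1.5,0,0.3,0,0,-0.5,0,0.3,0,0,-0.5,0,0.3,0,0,-0.4,0,0.3]'
python3 -m inch '[0,0,0,0,0.3,0,0,0,0,0.55,0,0,0,0,0.7,0,0,0,0,0.8,0,0,0,0,0.8]'
python3 -m inch '[0,0,1.5,0,0.8,0,0,2.5,0,0.8,0,0,2.5,0,0.8,0,0,2.5,0,0.8,0,0,2.5,0,1,0,0,1.5,0,1]'
python3 -m inch '[-1,-3,0,0,1,-1,-3,0,0,1,-1,-3,0,0,1,-1,-3,0,0,1,-1,-3,0,0,1,-1,-3,0,0,1,-1,-3,0,0,1,-1,-3,0,0,1,0,0,0,0,1,0,0,0,0,1]'
python3 - <<'E'
from h import *
cmp('r',(523.5,6.5))
a=cv2.resize(read_camera('top')['image'][140:280,75:325],None,fx=2.4,fy=2.4,interpolation=2)
s=cv2.resize(read_camera('scene')['image'][80:250,180:350],None,fx=2,fy=2)[:336]
s=np.hstack([s,np.zeros((s.shape[0],a.shape[1]-s.shape[1],3),np.uint8)]) if s.shape[1]<a.shape[1] else s
cv2.imwrite('pics/end.png',np.vstack([a,s])[:600])
E
```

```text
time_s: 37.35
position: [412.9, -313.1, 48.3]
tcp_rot: [-0.229, -3.132, -0.001]
contact_force: [0.2, 1.2, -0.1]
opening: 0.884
grasp_force: 0.0
time_s: 37.93
position: [413.5, -314.2, 50.5]
tcp_rot: [0.231, 3.131, -0.002]
contact_force: [-0.3, 1.5, 5.0]
opening: 0.481
grasp_force: 39.7
time_s: 38.43
position: [413.0, -314.0, 181.8]
tcp_rot: [0.23, 3.131, -0.003]
contact_force: [0.7, -0.4, -1.5]
opening: 0.481
grasp_force: 40.9
time_s: 39.27
position: [523.9, 8.9, 179.9]
tcp_rot: [0.23, 3.132, -0.0]
contact_force: [0.4, 0.0, -1.5]
opening: 0.483
grasp_force: 41.0
time_s: 40.1
position: [524.3, 6.5, 50.5]
tcp_rot: [0.232, 3.131, 0.0]
contact_force: [-0.4, -0.5, 11.2]
opening: 0.486
grasp_force: 43.1
time_s: 40.52
position: [524.1, 7.3, 50.4]
tcp_rot: [0.23, 3.132, 0.0]
contact_force: [-0.4, 0.2, 0.4]
opening: 0.796
grasp_force: 0.0
time_s: 41.02
position: [524.8, 7.3, 182.9]
tcp_rot: [0.23, 3.129, 0.001]
contact_force: [0.6, -1.2, 0.7]
opening: 0.997
grasp_force: 0.0
time_s: 41.85
position: [443.3, -233.8, 180.0]
tcp_rot: [0.235, 3.133, 0.0]
contact_force: [0.1, 0.9, 0.5]
opening: 0.997
grasp_force: 0.0
r top px [-0.07  0.13] mass [18064, 19039] mm [-0.3  0.1]
r scene px [-0.09  0.21] mass [15610, 17416] mm [ 0.2 -0.7]
```

View pics/end.png

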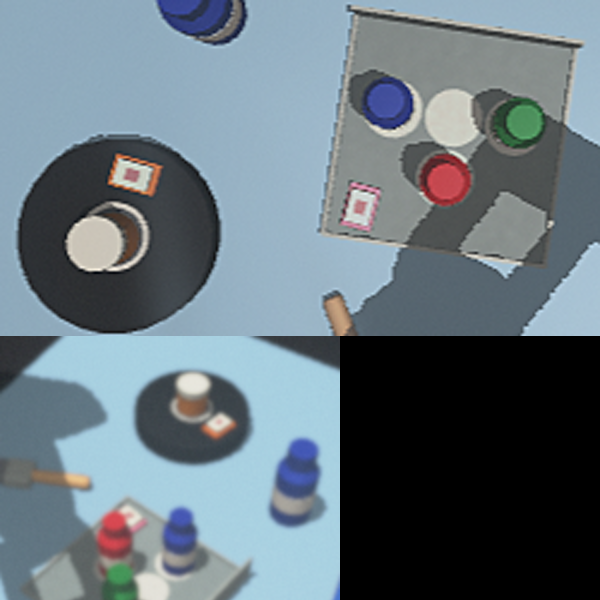

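All is standing, but blue sits about 2 mm off its circle's middle. There's plenty of time, so I'll re-grip it and move it slightly.

```bash
python3 -m inch '[1.42,2.87,0,0,1,1.42,2.87,0,0,1,1.42,2.87,0,0,1,1.42,2.87,0,0,1,1.42,2.87,0,0,1,1.42,2.87,0,0,1,1.42,2.87,0,0,1,1.42,2.87,0,0,1,1.42,2.87,0,0,1,1.42,2.87,0,0,1]'
python3 -m inch '[0,0,0,0,1,0,0,0,0,1,0,0,-2.5,0,1,0,0,-2.5,0,1,0,0,-2.5,0,1,0,0,-2.5,0,1,0,0,-1.5,0,1,0,0,-1,0,1,0,0,-0.5,0,1,0,0,0,0,0.8]'
python3 -m inch '[0,0,0,0,0.7,0,0,0,0,0.6,0,0,0,0,0.5,0,0,0,0,0.4,0,0,0,0,0.3,0,0,0,0,0.3,0,0,0,0,0.3]' 40
python3 -m inch '[0,0,0.6,0,0.3,0,0,0,0,0.3,-0.15,-0.18,0,0,0.3,0,0,0,0,0.3,0,0,-0.3,0,0.3,0,0,-0.2,0,0.3,0,0,0,0,0.3,0,0,0,0,0.55,0,0,0,0,0.7,0,0,0,0,0.8]'
python3 -m inch '[0,0,0,0,0.8,0,0,1.5,0,0.8,0,0,2.5,0,0.8,0,0,2.5,0,0.8,0,0,2.5,0,0.8,0,0,2.5,0,1,0,0,1.5,0,1]'
python3 -m inch '[-1,-3.6,0,0,1,-1,-3.6,0,0,1,-1,-3.6,0,0,1,-1,-3.6,0,0,1,-1,-3.6,0,0,1,-1,-3.6,0,0,1,-1,-3.6,0,0,1,-1,-3.6,0,0,1,0,0,0,0,1,0,0,0,0,1]'
python3 -c "
from h import *
cmp('g',(571,-57.5));cmp('b',(586,53.5));cmp('r',(523.5,6.5))"
```

```text
time_s: 42.88
position: [586.0, 57.3, 180.0]
tcp_rot: [-0.227, -3.133, -0.0]
contact_force: [0.1, -0.3, 0.7]
opening: 1.002
grasp_force: 0.0
time_s: 43.72
position: [585.1, 53.9, 49.4]
tcp_rot: [-0.231, -3.132, 0.0]
contact_force: [-1.3, -0.8, -0.1]
opening: 0.883
grasp_force: 0.0
time_s: 44.3
position: [586.9, 54.4, 51.6]
tcp_rot: [0.23, 3.13, 0.001]
contact_force: [0.3, -0.2, 5.4]
opening: 0.486
grasp_force: 39.9
time_s: 45.13
position: [584.1, 52.5, 50.6]
tcp_rot: [-0.23, -3.133, -0.0]
contact_force: [-0.5, -0.7, -0.5]
opening: 0.794
grasp_force: 0.0
time_s: 45.72
position: [585.3, 52.5, 183.7]
tcp_rot: [0.23, 3.129, 0.001]
contact_force: [0.7, -0.6, 0.9]
opening: 1.0
grasp_force: 0.0
time_s: 46.55
position: [503.6, -237.1, 180.6]
tcp_rot: [-0.236, -3.132, -0.001]
contact_force: [-0.5, 0.2, 0.4]
opening: 0.999
grasp_force: 0.0
g top px [-1.06 -1.45] mass [6029, 616] mm [3.  2.2]
g scene px [0.55 2.38] mass [5473, 682] mm [ 4.8 -5.1]
b top px [-0.45  0.56] mass [8931, 11237] mm [-1.1  0.9]
b scene px [-0.21 -0.28] mass [7147, 8580] mm [-0.9  0.5]
r top px [-0.97 -0.42] mass [18064, 16321] mm [0.9 2. ]
r scene px [ 1.03 -0.53] mass [15610, 14187] mm [1.2 2.8]
```

Green and red may just be in the arm's shadow, so I'll move the arm clear and recheck.

```bash
python3 -m inch '[-2,-2.5,0,0,1,-2,-2.5,0,0,1,-2,-2.5,0,0,1,-2,-2.5,0,0,1,-2,-2.5,0,0,1,-2,-2.5,0,0,1,-2,-2.5,0,0,1,0,0,0,0,1,0,0,0,0,1]'
python3 -c "
from h import *
cmp('g',(571,-57.5));cmp('b',(586,53.5));cmp('r',(523.5,6.5))"
```

```text
time_s: 47.6
position: [364.0, -410.8, 180.9]
tcp_rot: [0.233, 3.133, 0.001]
contact_force: [0.5, 0.1, 0.1]
opening: 1.001
grasp_force: 0.0
g top px [ 0.05 -0.18] mass [6029, 6911] mm [ 0.4 -0.1]
g scene px [0.09 0.29] mass [5473, 6228] mm [ 0.6 -0.6]
b top px [-0.47  0.54] mass [8931, 10458] mm [-1.1  1. ]
b scene px [-0.2  -0.43] mass [7147, 7900] mm [-1.1  0.9]
r top px [-0.1   0.14] mass [18064, 18581] mm [-0.3  0.2]
r scene px [-0.08  0.08] mass [15610, 16486] mm [-0.  -0.3]
```

All three bottles are within 1.5 mm of where they started, and the shift was shadow.

```bash
python3 -c "
from rig import sign_off
print(sign_off())"
```

```text
the job is handed in; nothing more can be done
None
```

The job is done and handed in at about 48 s: the pot stands on the ring about 1.4 mm from its centre, all three bottles stand upright on their own circles within about 1.5 mm of where they started, nothing fell, and neither cassette was touched.

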